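# Release a stuck drawer with a dowel

### The arm

A 6-joint arm with a two-finger parallel gripper is mounted at the origin on the work surface. World frame = base frame: x ahead of the robot, y to its left, z up, the work surface at z = 0. Lengths are in mm, angles in rad, forces in N, time in s.
With the tool pointing down it reaches from about 350 to 800 mm from the base axis. Payload 7.3 kg.
Tool frame: the origin (TCP) lies midway between the tips of the shut fingers; the grasp point (between the pads) lies behind it (manip.tcp_to_grasp is the z of the grasp point in the tool frame, in mm); z points along the fingers, y is the direction in which the jaws open and shut (so a half turn about z gives the same grasp; the last joint's range is limited). The gripper opens to 85 mm and grips with 20 to 120 N. Pads are 22 mm wide; open, the fingers measure 114 mm over their backs; the gripper's body (76 mm by 85 mm) begins 54 mm behind the grasp point. The pads swing forward as they close: fully open they stand 13 mm farther back than shut.
Start: joints at [-1.328, 0.342, 1.524, -0, 1.275, -0.146], TCP at [199.04, -485.829, 204.222] pointing down, gripper open.
Joint ranges: [-2.53, 2.53], [-0.77, 2.02], [0.04, 2.7], [-1, 4.14], [0.28, 2.66], [-3.11, 3.11]. Speed limits (rad/s): [2.57, 2.57, 3.14, 3.14, 3.14, 3.14].

### API

Orientations are given as [roll, pitch, yaw] about the fixed x, y, z axes, in that order (R = Rz(yaw) Ry(pitch) Rx(roll)).
In Python, from workcell import observe, capture, manip, search_frame, spot_point gives the robot as it stands.
- The arm moves only by the tool drive_tool, never from a script. Its argument "steps" is text: rows parted by semicolons, each of 7 numbers parted by spaces: the shift along the world's x, y, z in m, then the turn, a rotation vector about the world's x, y, z in degrees, then the opening, from 0 (shut) to 1 (fully open). In form: dx dy dz rx ry rz gripper; .... A call has 1 to 20 rows; each row is the pose to reach, as a shift and turn from the pose commanded when the call began; what a row does not reach only later rows make up. A row lasts 1/10 s, in which the tool goes at most 50 mm and 8.59 degrees, less where a joint would pass 70% of its speed; a pose out of reach is approached as far as the arm can. A call with a gripper value outside its range is refused whole. The fingers move at their own pace and stop on an object; "newtons" is the grip in N (left out, the last holds). Time passes only in rows, so rows that repeat a pose let the fingers close. It gives the time, the measured TCP pose, the force and the opening at its end, in the units of the state.
- observe(): the state, without advancing time (a new reading comes with each control period).
- capture(name): name is "scene" or "top"; returns a dict with "color" (420x560x3 uint8, red, green, blue), "vertical_fov" (degrees; the focal length in pixels is half the picture's height over the tangent of half this angle, whatever the lens; pixels are square), "cx", "cy" (the principal point, pixels), "distortion" ([k1, k2, p1, p2, k3] as OpenCV has them; the pictures are not rectified), "R" (3x3) and "t" (3): a world point X has camera coordinates R X + t. Camera axes: x right, y down, z forward; pixel columns grow to the right and rows downward; lengths in mm; the calibration is good to about 2 mm. A picture is of the moment at which its call begins. There is no depth.
- manip.job_done(): hands the job in, once; it reports no verdict.
Trained networks look in the newest picture that a camera, given by its name, has taken for a name from the list of things; names that differ only in an ending like _2 or _b are one class to them, and where a whole thing is asked for, a point or a joint stands for the part that bears it (a point fixed in the world has none). Each returns a list of dicts, best first, with "p" (0 to 1); they miss things now and then, are a little off and sometimes report something else, mostly with a low value. They report only what shows in the picture. A call takes as long as a camera call.
- search_frame(camera, target): "centre" ([x, y, z] in mm, in the coordinates of the camera as it stood for that picture, good to about 4 mm: the middle of the surface that is visible of it).
- spot_point(camera, target): "centre" ([x, y, z] in mm, in the coordinates of the camera as it stood for that picture, good to about 4 mm: a listed point, or the origin of a listed thing).
The state is a dict: "time_s": time; "joint_positions": joint angles; "joint_vel": joint speeds; "joint_efforts": joint torques, N m; "tool_pos": TCP position; "tool_rot": TCP orientation; "ft_force": force on the tool from outside, world axes, zero at the start; "moment": the same for the moment, N m; "opening": finger opening in mm.
Only numpy, scipy, OpenCV 4.12 (cv2) and the standard library are available. Lean on these libraries where they do the work, as an engineer would, in place of code of your own. Each camera call takes 0.05 s, during which the arm holds its last target. There are 200 camera calls.

### The job

The spring drawer of the small-parts unit is latched shut and has no pull. Take the wooden dowel out of its block, push it down the release hole in the top of the unit, feeling for the catch and pressing gently without forcing it, until the drawer springs open; then stand the dowel back in its block, all the way down, and let go. Leave the other things on the bench where they are.

Things in the scene. Friction and masses are not known exactly. Their poses are not given: they have to be found in the camera images.
- unit: Grey steel small-parts drawer unit fixed to the bench, 180 (x) x 140 (y) x 115 mm high, origin at the centre of its underside, z up. Its back (-x) is towards the robot, its drawer front (+x) looks away. A push of over 18 N bends the catch and spoils the job. The catch resists with 6 N at first touch, 7 to 10 N when pressed; 7 mm of its travel frees the drawer, at 9 mm it meets a hard stop.
- release_hole (a point): Centre of the round upright release hole, 15 mm in diameter, at the upper face of the unit's 6 mm thick top (unit frame -45, 0, 115 mm). Below the plate is free space down to the flat steel head (18 mm across) of the spring catch. The head lies 12 to 42 mm below the upper face: this differs from unit to unit, cannot be measured and must be felt.
- drawer (a joint): How far the drawer has come out along the unit's +x, m: 0 latched shut, 0.055 fully out. Once freed it creeps out by its own damped spring, about 20 mm/s at first and slower later (some 4 s in all); keep the catch pressed until it has come out 15 mm, or it may snap in again.
- block: Wooden dowel block fixed to the bench, 70 x 70 x 45 mm high, origin at the centre of its underside, z up, with one round upright hole, 15 mm in diameter and 40 mm deep, in the middle of its top.
- block_hole0 (a point): Centre of the mouth of the block's hole, at its top face (45 mm above the bench).
- block_floor (a point): Centre of the bottom of the block's hole, 5 mm above the bench.
- dowel: Plain round light-wood dowel, 12 mm in diameter, 150 mm long, about 20 g, standing upright in the block's hole at the start with 110 mm of it showing; origin at the centre of its lower end, z along it to the upper end.
- dowel_tip (a point): Centre of the dowel's lower end (same point as its origin).
- jar: Clear jar with a steel cap, 56 mm across, 75 mm high, origin under its centre. Not to be disturbed.
- tape: Black tape measure, 70 x 36 x 62 mm high, origin under its centre. Not to be disturbed.
- driver: Screwdriver lying on the bench, origin under its middle. Not to be disturbed.

How it is judged:
By the outcome, as a careful person would: the job done as asked, in the order asked, and still so for the second after the job is handed in, with the robot touching nothing.
It also fails if it takes over 54 s, if anything falls off the work surface, if the arm or the gripper's body presses on something with over 40 N, if the wrist force passes 120 N, or if a joint passes its speed limit or range.

## Working session

There is one attempt and no reset: what is moved stays moved. The work goes in short steps, Python scripts to look and compute and a tool call to move; the robot and the scene stay as the last step left them, time stands still between calls to the robot, and variables do not carry over. Pictures are saved under pics/ and viewed, about 8 in all and at most 12, crops included, and the job is handed in when it is done.

Besides the shell and the picture viewer there is one more tool, called after "Request:" as name(argument=value, ...) on one line, values as JSON. drive_tool: Moves the arm, as the interface text tells. Its arguments: {"type":"object","properties":{"steps":{"type":"string"},"newtons":{"type":"number"}},"required":["steps"]}

```bash
mkdir -p pics; ls; cat > h.py <<'E'
import numpy as np,cv2
from workcell import observe,capture,manip,search_frame,spot_point
def cam(n,save=None):
    c=capture(n); c['R']=np.array(c['R']);c['t']=np.array(c['t'])
    f=210/np.tan(np.radians(c['vertical_fov']/2))
    c['K']=np.array([[f,0,c['cx']],[0,f,c['cy']],[0,0,1.]]);c['d']=np.array(c['distortion'],float)
    if save: cv2.imwrite('pics/'+save,c['color'][:,:,::-1])
    return c
def w(c,p): return c['R'].T@(np.array(p)-c['t'])
def px(c,X): return cv2.projectPoints(np.array([X],float),cv2.Rodrigues(c['R'])[0],c['t'],c['K'],c['d'])[0].ravel()
def ray(c,uv,z):
    u=cv2.undistortPoints(np.array([[uv]],float),c['K'],c['d']).ravel()
    o=-c['R'].T@c['t'];d=c['R'].T@np.array([u[0],u[1],1]);return o+d*(z-o[2])/d[2]
E
python3 - <<'E'
from h import *
np.set_printoptions(precision=1,suppress=True)
for n in ('scene','top'):
    c=cam(n,n+'0.png')
    print(n,'cam at',w(c,[0,0,0]))
    for t in ('release_hole','block_hole0','dowel','dowel_tip','block','unit','jar','tape','driver'):
        for r in spot_point(n,t)[:2]: 
            X=w(c,r['centre']);print(t,round(r['p'],2),X,px(c,X))
print(manip.tcp_to_grasp, observe())
E
```

```text
pics
scene cam at [1205.5  524.5  875.1]
block_hole0 0.73 [562.3 228.9  43.9] [351.3 261.9]
dowel 0.71 [560.8 222.7   6.7] [348.1 269.7]
dowel 0.3 [419.1 415.4  -2. ] [440.7 272.9]
dowel_tip 0.44 [564.1 222.3   6.7] [347.3 270.4]
block 0.96 [559.6 223.6  -0.5] [348.4 271.3]
unit 0.91 [ 559.6 -181.2    5.8] [233.7 206.2]
jar 0.93 [700.5  -5.1   1.1] [246.7 263.3]
tape 0.98 [ 435.3 -419.7    0.3] [207.3 159.7]
driver 0.67 [420.3 416.1  -2.1] [440.8 273.4]
driver 0.63 [ 516.7 -179.1  115. ] [240.7 170.9]
top cam at [ 354.2    8.5 1283.8]
release_hole 0.66 [ 515.6 -175.5  115.5] [356.7 236.3]
block_hole0 0.84 [561.7 222.3  41.7] [190.8 217.3]
dowel 0.68 [562.9 224.2  43.6] [190.  216.6]
dowel 0.43 [559.2 222.7   0.9] [193.2 221. ]
dowel_tip 0.56 [556.1 224.3   4.3] [192.3 221.9]
block 0.66 [560.8 227.1   2.6] [191.4 220.2]
unit 0.73 [ 559.1 -182.9   -2.3] [352.3 225.6]
jar 0.72 [692.2  -7.3   0.9] [284.9 172.8]
jar 0.56 [558.7 225.5   4.8] [191.9 220.9]
tape 0.82 [ 437.9 -419.5   -2.2] [445.2 275.4]
driver 0.57 [412.9 415.6   0.5] [113.2 276.5]
-18.700000000000003 {'time_s': 1.0, 'joint_positions': array([-1.3,  0.3,  1.5,  0. ,  1.3, -0.1]), 'joint_vel': array([-0., -0., -0.,  0., -0.,  0.]), 'joint_efforts': array([ -0. , -43.4, -24.6,  -0. ,   0. ,   0. ]), 'tool_pos': array([ 199. , -485.8,  204.2]), 'tool_rot': array([3.1, 0. , 0.4]), 'ft_force': array([ 0.4, -0.2,  1.2]), 'moment': array([-0., -0., -0.]), 'opening': 85.39086905543702}
```

View pics/scene0.png

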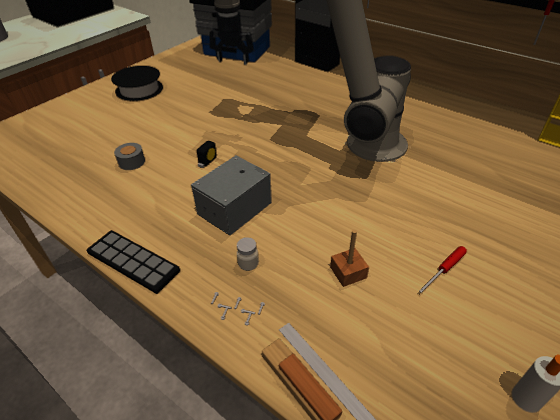

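View pics/top0.png

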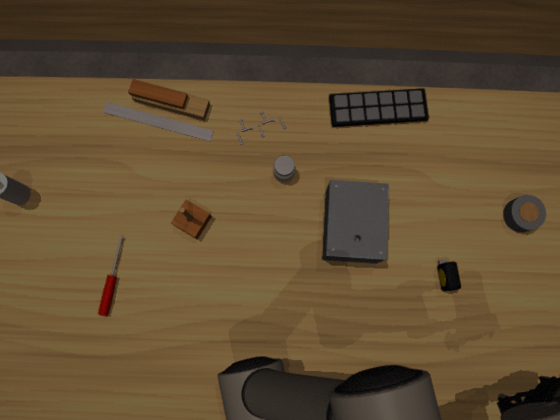

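The two views agree: the block with its dowel is at about scene (350,262) and top (190,217), and the unit's hole at top (357,237). No other object stands in the way. Next I'll measure the fine details on enlarged crops.

```bash
python3 - <<'E'
from h import *
np.set_printoptions(precision=4,suppress=True)
a=cv2.imread('pics/scene0.png');b=cv2.imread('pics/top0.png')
def cr(i,x,y,s=20): return cv2.resize(i[y-s:y+s,x-s:x+s],(390,295) if 0 else (300,300),interpolation=cv2.INTER_NEAREST)
A=np.hstack([cr(a,352,250),cr(a,241,171)]);B=np.hstack([cr(b,190,217),cr(b,357,237)])
cv2.imwrite('pics/crop0.png',np.clip(np.vstack([A,B]).astype(float)*1.8,0,255).astype('uint8'))
ca=cam('scene');cb=cam('top')
for n,c,X in (('s',ca,[515,-177,115]),('t',cb,[515,-177,115])):
    g=cv2.cvtColor(c['color'],cv2.COLOR_RGB2GRAY).astype(float)
    u,v=px(c,X).round().astype(int);s=5;p=g[v-s:v+s+1,u-s:u+s+1];m=np.clip(np.median(p)-p-8,0,None)
    yy,xx=np.mgrid[v-s:v+s+1,u-s:u+s+1];uv=[(xx*m).sum()/m.sum(),(yy*m).sum()/m.sum()]
    print(n,uv,ray(c,uv,115),c['K'][0,0]);print(p.astype(int))
print(observe()['tool_rot'],observe()['tool_pos'])
E
```

```text
s [np.float64(241.6936236391913), np.float64(171.1461897356143)] [ 515.8292 -176.0408  115.    ] 423.7165548629735
[[ 95  95  93  93  93  92  92  94  93  92  92]
 [ 92  94  92  91  91  91  90  91  93  93  92]
 [ 93  94  94  91  92  92  93  93  92  92  91]
 [ 91  92  93  91  91  99 105  94  93  93  93]
 [ 93  92  84  66  52  33  53  71  85  93  91]
 [ 94  91  71  31  32  28  28  50  91  95  93]
 [ 92  92  76  36  26  27  38  72  93  91  92]
 [ 93  93  94  92  79  85  98  95  91  91  93]
 [ 92  92  95  93  95  95  95  93  92  93  92]
 [ 92  93  95  95  94  94  92  93  93  92  93]
 [ 92  93  94  92  92  93  95  93  93  92  92]]
t [np.float64(357.49044585987264), np.float64(236.97929936305732)] [ 514.0189 -177.4741  115.    ] 510.8853666776325
[[73 73 72 72 74 73 73 73 74 74 72]
 [74 74 74 75 74 74 71 73 74 73 72]
 [75 75 73 71 67 65 68 71 72 74 75]
 [74 74 67 52 40 36 42 56 67 73 74]
 [72 70 58 45 32 28 23 37 56 70 74]
 [73 69 59 57 47 35 27 27 49 67 73]
 [73 68 59 51 49 53 43 31 43 62 73]
 [74 67 56 49 68 81 66 35 48 66 72]
 [73 72 64 54 67 81 66 50 59 71 75]
 [75 75 72 69 74 74 67 64 70 74 73]
 [73 74 73 73 73 72 72 75 72 74 73]]
[3.1415 0.     0.3888] [ 199.0446 -485.8327  204.2046]
```

View pics/crop0.png

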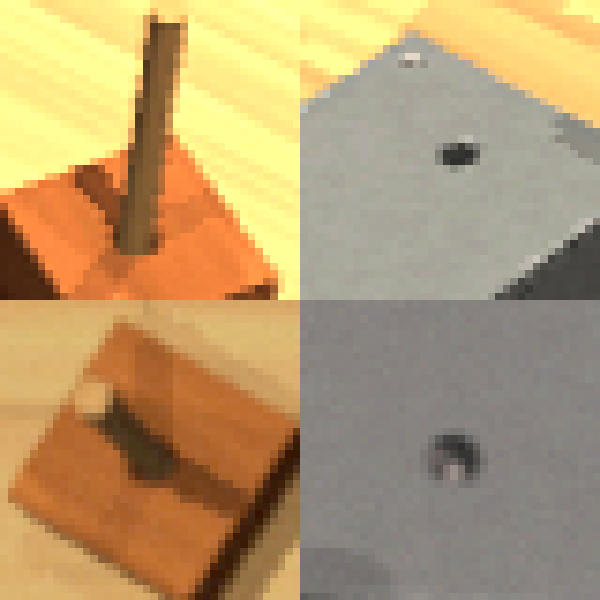

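The crop shows the dowel top at about scene (353.5,232.8) and top (182.4,210.1). Its foot is at about scene (350,261.5). The release hole is clear in both views.

```bash
python3 - <<'E'
from h import *
np.set_printoptions(precision=1,suppress=True)
ca=cam('scene');cb=cam('top')
print(ray(ca,[353.7,232.8],155),ray(cb,[182.4,210.1],155),ray(ca,[350,262.3],45))
# block top corners in top crop -> centre
print(np.mean([ray(cb,[170+x/7.5-.5,197+(y-300)/7.5-.5],45) for x,y in((122,320),(8,492),(190,597),(300,430))],0))
E
```

```text
[569.2 227.2 155. ] [558.6 222.7 155. ] [566.2 227.3  45. ]
[560.  223.4  45. ]
```

Request:
drive_tool(steps="0.363 0.710 0.01 0 0 67.7 1;0.363 0.710 0.01 0 0 67.7 1;0.363 0.710 0.01 0 0 67.7 1;0.363 0.710 0.01 0 0 67.7 1;0.363 0.710 0.01 0 0 67.7 1;0.363 0.710 0.01 0 0 67.7 1;0.363 0.710 0.01 0 0 67.7 1;0.363 0.710 0.01 0 0 67.7 1;0.363 0.710 0.01 0 0 67.7 1;0.363 0.710 0.01 0 0 67.7 1;0.363 0.710 0.01 0 0 67.7 1;0.363 0.710 0.01 0 0 67.7 1;0.363 0.710 0.01 0 0 67.7 1;0.363 0.710 0.01 0 0 67.7 1;0.363 0.710 0.01 0 0 67.7 1;0.363 0.710 0.01 0 0 67.7 1;0.363 0.710 0.01 0 0 67.7 1;0.363 0.710 0.01 0 0 67.7 1;0.363 0.710 0.01 0 0 67.7 1;0.363 0.710 0.01 0 0 67.7 1", newtons=20)

```text
time_s: 3.2
tool_pos: [561.9, 222.9, 214.7]
tool_rot: [3.141, 0.0, 1.569]
ft_force: [-0.0, 0.2, -0.2]
opening: 85.2
```

```bash
python3 - <<'E'
from h import *
np.set_printoptions(precision=3,suppress=True)
o=observe();print(o['time_s'],o['tool_pos'],o['tool_rot'],o['joint_positions'],o['ft_force'])
ca=cam('scene','s1.png');cb=cam('top')
for z in(45,155):print(px(ca,[560,223.4,z]),px(cb,[560,223.4,z]))
print('tcp',px(ca,o['tool_pos']))
i=cv2.imread('pics/s1.png')[180:290,290:430];cv2.imwrite('pics/s1c.png',cv2.resize(i,(700,550),interpolation=cv2.INTER_NEAREST))
E
```

```text
3.2 [561.856 222.932 214.671] [3.141 0.    1.569] [ 0.251  0.483  1.274 -0.     1.384  0.253] [-0.03   0.157 -0.241]
[349.935 260.07 ] [190.136 217.729]
[354.347 229.846] [182.134 209.477]
tcp [356.433 211.816]
```

View pics/s1c.png

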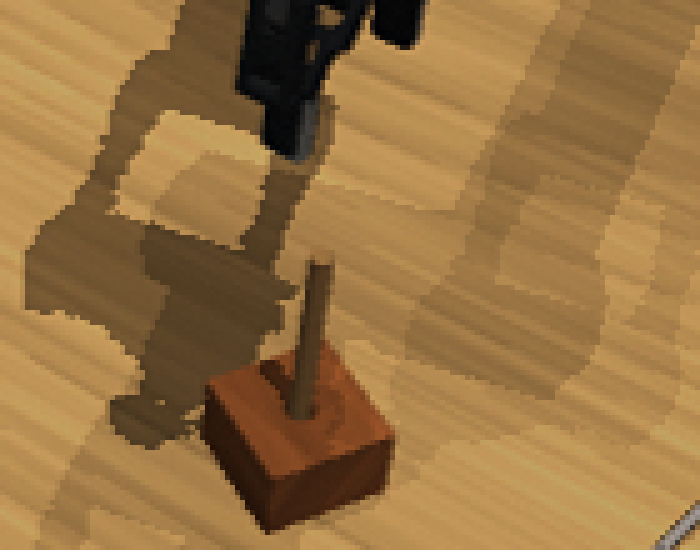

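The dowel stands between the fingers' approach lines, with its top at crop (320,260). I'll go down and close.

Request:
drive_tool(steps="-0.001 0.001 -0.04 0 0 0 1;-0.001 0.001 -0.08 0 0 0 1;-0.001 0.001 -0.11 0 0 0 1;-0.001 0.001 -0.1205 0 0 0 1;-0.001 0.001 -0.1205 0 0 0 0.5;-0.001 0.001 -0.1205 0 0 0 0.4;-0.001 0.001 -0.1205 0 0 0 0.3;-0.001 0.001 -0.1205 0 0 0 0.25;-0.001 0.001 -0.1205 0 0 0 0.25;-0.001 0.001 -0.1205 0 0 0 0.25", newtons=20)

```text
time_s: 4.3
tool_pos: [561.2, 225.3, 94.3]
tool_rot: [3.141, -0.0, 1.57]
ft_force: [0.0, 0.2, 0.4]
opening: 21.5
```

```bash
python3 - <<'E'
from h import *
ca=cam('scene','s2.png');cb=cam('top','t2.png')
a=cv2.imread('pics/s2.png')[190:290,300:400];b=cv2.imread('pics/t2.png')[170:270,140:240]
cv2.imwrite('pics/c2.png',np.hstack([cv2.resize(i,(400,400),interpolation=cv2.INTER_NEAREST) for i in(a,np.clip(b*1.8,0,255).astype('uint8'))]))
E
```

```text
(no output)
```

View pics/c2.png

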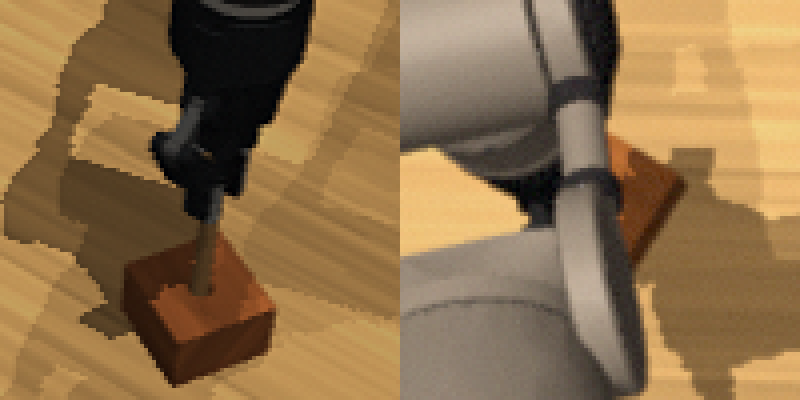

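The dowel is between the jaws, seen in the scene crop at (205,250), and there is no contact force yet. I'll close the rest of the way.

Request:
drive_tool(steps="0 0 0 0 0 0 0.15;0 0 0 0 0 0 0.1;0 0 0 0 0 0 0.0;0 0 0 0 0 0 0.0;0 0 0 0 0 0 0.0", newtons=50)

```text
time_s: 4.9
tool_pos: [561.1, 225.2, 93.8]
tool_rot: [3.141, -0.0, 1.57]
ft_force: [-0.2, -0.1, 1.5]
opening: 10.6
```

Request:
drive_tool(steps="0 0 0.02 0 0 0 0;0 0 0.05 0 0 0 0;0 0 0.09 0 0 0 0;0 0 0.13 0 0 0 0;-0.0465 -0.402 0.13 0 0 0 0;-0.0465 -0.402 0.13 0 0 0 0;-0.0465 -0.402 0.13 0 0 0 0;-0.0465 -0.402 0.13 0 0 0 0;-0.0465 -0.402 0.13 0 0 0 0;-0.0465 -0.402 0.13 0 0 0 0;-0.0465 -0.402 0.13 0 0 0 0;-0.0465 -0.402 0.13 0 0 0 0;-0.0465 -0.402 0.13 0 0 0 0;-0.0465 -0.402 0.13 0 0 0 0;-0.0465 -0.402 0.13 0 0 0 0;-0.0465 -0.402 0.13 0 0 0 0;-0.0465 -0.402 0.13 0 0 0 0")

```text
time_s: 6.6
tool_pos: [514.9, -175.4, 223.8]
tool_rot: [3.141, -0.0, 1.573]
ft_force: [0.3, 0.5, -0.6]
opening: 10.6
```

```bash
python3 - <<'E'
from h import *
np.set_printoptions(precision=2,suppress=True)
ca=cam('scene','s3.png');cb=cam('top','t3.png')
for n,c in(('scene',ca),('top',cb)):
  for t in('dowel_tip','release_hole'):
    for r in spot_point(n,t)[:2]:X=w(c,r['centre']);print(n,t,r['p'],X,px(c,X))
a=cv2.imread('pics/s3.png')[130:190,210:270];b=cv2.imread('pics/t3.png')[200:260,325:385]
cv2.imwrite('pics/c3.png',np.hstack([cv2.resize(i,(400,400),interpolation=cv2.INTER_NEAREST) for i in(a,np.clip(b*1.8,0,255).astype('uint8'))]))
o=observe();print(o['tool_pos'],o['joint_positions'],o['ft_force'])
E
```

```text
scene dowel_tip 0.57 [699.23  -3.67   2.66] [247.42 262.83]
scene dowel_tip 0.48 [ 518.39 -177.55  136.55] [240.09 165.44]
scene release_hole 0.64 [ 515.35 -176.25  114.41] [241.77 171.2 ]
top release_hole 0.79 [ 515.96 -177.03  115.22] [357.31 236.13]
[ 514.63 -176.5   223.77] [-0.47  0.36  1.44  0.    1.34 -0.47] [ 0.57 -0.04 -0.95]
```

View pics/c3.png

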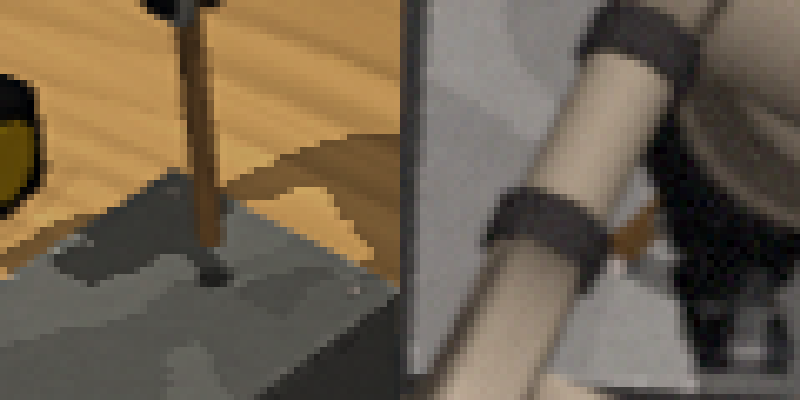

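The tip is at scene crop (208,245), with the hole just below it at about (212,275). The top camera is blocked by the arm. I'll work out the tip offset from the scene camera.

```bash
python3 - <<'E'
from h import *
np.set_printoptions(precision=2,suppress=True)
c=cam('scene')
for z in(115,130,135,180,190):print(z,px(c,[514.6,-176.5,z]))
for d in([5,0,0],[0,5,0]):print(px(c,np.array([514.6,-176.5,135])+d)-px(c,[514.6,-176.5,135]))
g=c['color'].astype(int)
sat=g[:,:,0]-g[:,:,2]
for v in range(136,174,2):print(v,sat[v,232:250],cv2.cvtColor(c['color'],cv2.COLOR_RGB2GRAY)[v,232:250])
E
```

```text
115 [241.86 170.88]
130 [241.43 166.75]
135 [241.29 165.36]
180 [239.97 152.49]
190 [239.66 149.54]
[-1.17  0.85]
[1.3  0.64]
136 [100 101 101  93  55  33  39  48  78 107 104 103 103 105 105 104 105 104] [145 145 146 131  75  42  49  61 107 155 149 148 150 151 152 153 155 154]
138 [104 105 105 100  73  32  35  36  70 101  99  99 100 101 102 102 103 104] [152 151 152 143 100  40  45  45  92 145 139 142 144 146 146 148 148 150]
140 [105 107 106 107  94  30  39  45  60  90  98  97  95  96  95  97  99  99] [155 157 156 158 134  38  50  57  77 124 139 138 136 137 136 136 140 142]
142 [103 105 106 107  95  30  40  44  54  86 107 105 105 102  99  97  95  95] [154 152 153 156 133  35  49  56  68 121 162 158 153 145 141 137 135 136]
144 [106 105 105 104  95  46  43  45  55  89 107 106 104 106 107 106 104 103] [152 153 152 155 134  59  53  56  70 124 159 154 153 153 157 158 154 150]
146 [ 99 102 105 106  99  59  41  44  46  78 108 106 106 105 107 106 104 105] [144 148 152 154 140  80  50  56  59 105 156 152 153 156 157 155 153 152]
148 [106 103 104 107 104  80  38  43  40  67 102 101 103 103 1
[... 1051 characters left out ...]
 53  54  61  59  53  70 103  99  98  93  98 120]
164 [ 3  5  3  4  5  3  7 31 49 49 37 17  7  6  8  7  8  6] [ 55  56  54  54  55  54  54  53  60  58  57  81 102  99  99  98  95  96]
166 [ 4  5  4  4  5  5  6 20 42 39 20  7  6  6  9  8  8  6] [ 55  53  54  55  56  57  55  54  56  61  85 101  99  98  98  97  97  95]
168 [ 7 10  8  8  9  8  4  4  3  4  5  8  8  8  8  7  7  8] [ 72 103 101 100 101  89  54  54  54  52  68 101 100  98  97  95  88  88]
170 [6 8 6 6 8 8 6 4 3 3 3 3 7 7 7 7 8 8] [100  99 100  99  98  98  86  46  43  39  37  53  69  82  89  88  90  88]
172 [10  7  7  8  7  7  6  5  2  2  2  3  5  8  6  7  7  5] [ 99  99 100  95  80  82  82  67  38  29  31  41  76  95  79  73  73  75]
```

Request:
drive_tool(steps="-0.001 0 -0.008 0 0 0 0;-0.001 0 -0.012 0 0 0 0;-0.001 0 -0.015 0 0 0 0;-0.001 0 -0.015 0 0 0 0;-0.001 0 -0.015 0 0 0 0")

```text
time_s: 7.45
tool_pos: [513.6, -176.9, 208.7]
tool_rot: [3.142, -0.0, 1.57]
ft_force: [0.3, -0.8, 0.5]
opening: 10.5
```

```bash
python3 - <<'E'
from h import *
np.set_printoptions(precision=2,suppress=True)
c=cam('scene','s4.png');print(observe()['tool_pos'],observe()['ft_force'])
a=cv2.imread('pics/s4.png')[150:185,225:260]
cv2.imwrite('pics/c4.png',cv2.resize(np.clip(a*1.6,0,255).astype('uint8'),(560,560),interpolation=cv2.INTER_NEAREST))
E
```

```text
[ 513.62 -176.89  208.8 ] [-0.49 -0.76 -0.15]
```

View pics/c4.png

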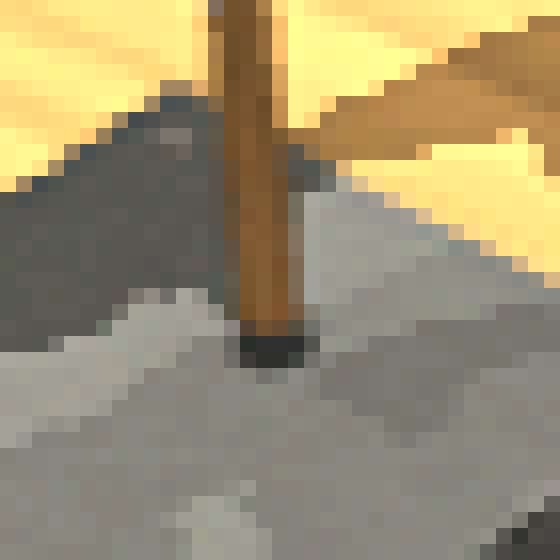

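The tip at crop (270,335) is just short of the hole rim, the dark strip at (275,350). It is about 0.4 px left of the hole centre, so I'll shift +y slightly and feel downwards.

Request:
drive_tool(steps="0 0.0013 0 0 0 0 0;0 0.0013 0 0 0 0 0;0 0.0013 -0.002 0 0 0 0;0 0.0013 -0.004 0 0 0 0;0 0.0013 -0.005 0 0 0 0;0 0.0013 -0.006 0 0 0 0;0 0.0013 -0.006 0 0 0 0")

```text
time_s: 8.2
tool_pos: [513.5, -175.5, 202.5]
tool_rot: [-3.141, -0.0, 1.57]
ft_force: [-0.2, -0.5, -1.4]
opening: 10.3
```

Request:
drive_tool(steps="0 0 -0.001 0 0 0 0;0 0 -0.002 0 0 0 0;0 0 -0.002 0 0 0 0")

```text
time_s: 8.5
tool_pos: [513.5, -175.5, 200.6]
tool_rot: [-3.142, -0.0, 1.57]
ft_force: [0.1, -1.5, -0.3]
opening: 10.3
```

Request:
drive_tool(steps="0 0 -0.001 0 0 0 0;0 0 -0.002 0 0 0 0;0 0 -0.003 0 0 0 0;0 0 -0.004 0 0 0 0;0 0 -0.004 0 0 0 0")

```text
time_s: 9.0
tool_pos: [513.5, -175.5, 196.5]
tool_rot: [-3.141, -0.0, 1.57]
ft_force: [0.5, -0.2, -0.3]
opening: 10.5
```

```bash
python3 - <<'E'
from h import *
np.set_printoptions(precision=2,suppress=True)
c=cam('scene','s5.png');o=observe();print(o['tool_pos'],o['ft_force'],o['moment'])
a=cv2.imread('pics/s5.png')[140:185,220:265]
cv2.imwrite('pics/c5.png',cv2.resize(np.clip(a*1.6,0,255).astype('uint8'),(540,540),interpolation=cv2.INTER_NEAREST))
E
```

```text
[ 513.5  -175.49  196.65] [-0.66  0.1  -0.7 ] [-0.02  0.03 -0.04]
```

View pics/c5.png

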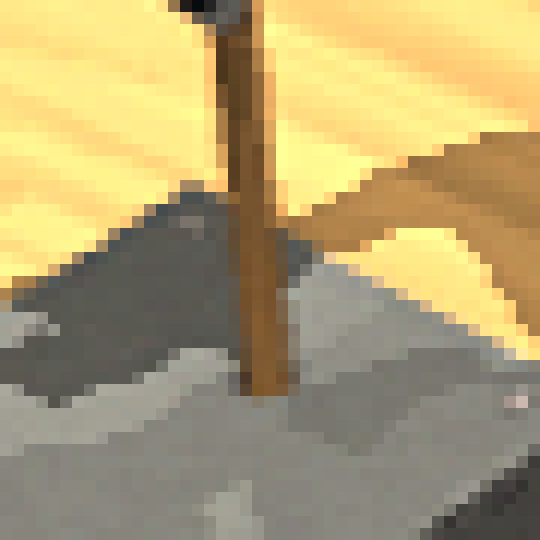

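The dowel has entered the hole with no reaction force. I'll feel on downwards in 4 mm stages.

Request:
drive_tool(steps="0 0 -0.001 0 0 0 0;0 0 -0.002 0 0 0 0;0 0 -0.003 0 0 0 0;0 0 -0.004 0 0 0 0;0 0 -0.004 0 0 0 0")

```text
time_s: 9.55
tool_pos: [513.5, -175.5, 192.5]
tool_rot: [-3.141, -0.0, 1.57]
ft_force: [0.3, -0.3, 0.1]
opening: 10.3
```

Request:
drive_tool(steps="0 0 -0.001 0 0 0 0;0 0 -0.002 0 0 0 0;0 0 -0.003 0 0 0 0;0 0 -0.004 0 0 0 0;0 0 -0.004 0 0 0 0")

```text
time_s: 10.05
tool_pos: [513.5, -175.5, 188.5]
tool_rot: [-3.141, -0.0, 1.57]
ft_force: [0.0, -0.2, 1.0]
opening: 10.4
```

Depth is now about 15 mm and still free.

Request:
drive_tool(steps="0 0 -0.001 0 0 0 0;0 0 -0.002 0 0 0 0;0 0 -0.003 0 0 0 0;0 0 -0.004 0 0 0 0;0 0 -0.004 0 0 0 0")

```text
time_s: 10.55
tool_pos: [513.5, -175.5, 184.6]
tool_rot: [-3.141, -0.0, 1.57]
ft_force: [0.6, -0.1, 0.4]
opening: 10.5
```

Request:
drive_tool(steps="0 0 -0.001 0 0 0 0;0 0 -0.002 0 0 0 0;0 0 -0.003 0 0 0 0;0 0 -0.004 0 0 0 0;0 0 -0.004 0 0 0 0")

```text
time_s: 11.05
tool_pos: [513.5, -175.5, 180.6]
tool_rot: [-3.141, -0.0, 1.57]
ft_force: [-0.3, -0.3, -1.2]
opening: 10.4
```

Request:
drive_tool(steps="0 0 -0.001 0 0 0 0;0 0 -0.002 0 0 0 0;0 0 -0.003 0 0 0 0;0 0 -0.004 0 0 0 0;0 0 -0.004 0 0 0 0")

```text
time_s: 11.55
tool_pos: [513.5, -175.5, 176.6]
tool_rot: [-3.141, -0.0, 1.57]
ft_force: [0.0, -0.8, -1.4]
opening: 10.8
```

Request:
drive_tool(steps="0 0 -0.001 0 0 0 0;0 0 -0.002 0 0 0 0;0 0 -0.003 0 0 0 0;0 0 -0.004 0 0 0 0;0 0 -0.004 0 0 0 0")

```text
time_s: 12.05
tool_pos: [513.5, -175.5, 172.5]
tool_rot: [-3.141, -0.0, 1.57]
ft_force: [0.2, -0.6, -0.3]
opening: 10.6
```

Request:
drive_tool(steps="0 0 -0.001 0 0 0 0;0 0 -0.002 0 0 0 0;0 0 -0.003 0 0 0 0;0 0 -0.003 0 0 0 0")

```text
time_s: 12.45
tool_pos: [513.4, -175.5, 169.5]
tool_rot: [-3.141, -0.0, 1.57]
ft_force: [0.1, -0.3, 0.6]
opening: 10.7
```

Request:
drive_tool(steps="0 0 -0.001 0 0 0 0;0 0 -0.002 0 0 0 0;0 0 -0.003 0 0 0 0;0 0 -0.003 0 0 0 0")

```text
time_s: 12.85
tool_pos: [513.4, -175.5, 166.5]
tool_rot: [-3.141, -0.0, 1.57]
ft_force: [0.7, -0.6, -0.1]
opening: 10.8
```

Request:
drive_tool(steps="0 0 -0.001 0 0 0 0;0 0 -0.002 0 0 0 0;0 0 -0.003 0 0 0 0;0 0 -0.003 0 0 0 0")

```text
time_s: 13.25
tool_pos: [513.8, -175.7, 164.2]
tool_rot: [3.141, 0.0, 1.57]
ft_force: [-0.7, 0.3, 3.6]
opening: 10.4
```

Contact: force is rising at a depth of about 39 mm. From here I'll go in 1 mm steps.

Request:
drive_tool(steps="0 0 -0.001 0 0 0 0;0 0 -0.001 0 0 0 0;0 0 -0.001 0 0 0 0")

```text
time_s: 13.55
tool_pos: [513.9, -175.7, 163.6]
tool_rot: [3.14, 0.001, 1.57]
ft_force: [-1.1, -0.2, 7.7]
opening: 10.5
```

Request:
drive_tool(steps="0 0 -0.001 0 0 0 0;0 0 -0.002 0 0 0 0;0 0 -0.002 0 0 0 0")

```text
time_s: 13.85
tool_pos: [514.0, -175.8, 161.7]
tool_rot: [3.14, 0.001, 1.57]
ft_force: [-0.6, 0.4, 6.4]
opening: 10.5
```

Request:
drive_tool(steps="0 0 -0.001 0 0 0 0;0 0 -0.002 0 0 0 0;0 0 -0.002 0 0 0 0")

```text
time_s: 14.15
tool_pos: [514.0, -175.8, 159.8]
tool_rot: [3.14, 0.001, 1.57]
ft_force: [-1.8, 0.2, 6.9]
opening: 10.5
```

Request:
drive_tool(steps="0 0 -0.001 0 0 0 0;0 0 -0.002 0 0 0 0;0 0 -0.002 0 0 0 0")

```text
time_s: 14.45
tool_pos: [513.9, -175.7, 157.7]
tool_rot: [3.14, 0.001, 1.57]
ft_force: [-1.4, 1.1, 6.4]
opening: 10.7
```

Request:
drive_tool(steps="0 0 -0.0005 0 0 0 0;0 0 -0.001 0 0 0 0;0 0 -0.001 0 0 0 0")

```text
time_s: 14.75
tool_pos: [514.0, -175.8, 156.7]
tool_rot: [3.14, 0.001, 1.57]
ft_force: [-0.9, 1.0, 6.6]
opening: 10.4
```

```bash
cat > d.py <<'E'
from h import *
c=cam('scene','s6.png');o=observe();print(o['tool_pos'],o['ft_force'])
a=cv2.imread('pics/s0.png') if 0 else cv2.imread('pics/s5.png')
d=cv2.absdiff(cv2.imread('pics/s6.png'),a).max(2)
print((d[160:260,185:280]>25).sum(), np.argwhere(d[185:235,185:275]>25).mean(0)+[185,185] if (d[185:235,185:275]>25).any() else None, (d[185:235,185:275]>25).sum())
E
python3 d.py
```

```text
[ 513.9814761  -175.7571908   156.68475564] [-1.51645694 -0.05491755  7.19134432]
541 [210.3516129  206.45483871] 310
```

Request:
drive_tool(steps="0 0 -0.0005 0 0 0 0;0 0 -0.0005 0 0 0 0;0 0 -0.0005 0 0 0 0;0 0 -0.0005 0 0 0 0;0 0 -0.0005 0 0 0 0")

```text
time_s: 15.3
tool_pos: [514.0, -175.8, 156.2]
tool_rot: [3.14, 0.001, 1.57]
ft_force: [-1.6, 1.1, 7.7]
opening: 10.5
```

```bash
python3 d.py; python3 -c "
import cv2,numpy as np
a=np.hstack([cv2.imread('pics/%s.png'%s)[140:250,170:290] for s in('s5','s6')])
cv2.imwrite('pics/c6.png',cv2.resize(np.clip(a*1.6,0,255).astype('uint8'),None,fx=3.2,fy=3.2,interpolation=cv2.INTER_NEAREST))"
```

```text
[ 513.97617414 -175.77730728  156.27539383] [-1.28783915 -0.2976708   7.62969376]
716 [213.36637931 204.39008621] 464
```

View pics/c6.png

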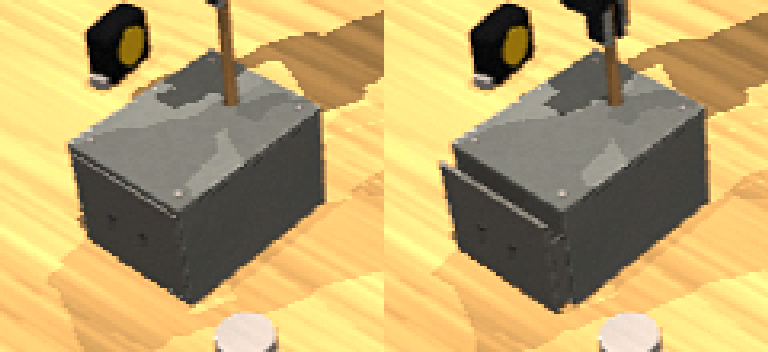

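The drawer front has sprung forward (right half, around (505,240)). I'll keep the catch pressed while it runs out.

Request:
drive_tool(steps="0 0 0 0 0 0 0;0 0 0 0 0 0 0;0 0 0 0 0 0 0;0 0 0 0 0 0 0;0 0 0 0 0 0 0;0 0 0 0 0 0 0;0 0 0 0 0 0 0;0 0 0 0 0 0 0;0 0 0 0 0 0 0;0 0 0 0 0 0 0;0 0 0 0 0 0 0;0 0 0 0 0 0 0;0 0 0 0 0 0 0;0 0 0 0 0 0 0;0 0 0 0 0 0 0;0 0 0 0 0 0 0;0 0 0 0 0 0 0;0 0 0 0 0 0 0;0 0 0 0 0 0 0;0 0 0 0 0 0 0")

```text
time_s: 17.35
tool_pos: [514.0, -175.8, 156.3]
tool_rot: [3.14, 0.001, 1.57]
ft_force: [-0.8, -0.3, 6.7]
opening: 10.7
```

Request:
drive_tool(steps="0 0 0 0 0 0 0;0 0 0 0 0 0 0;0 0 0 0 0 0 0;0 0 0 0 0 0 0;0 0 0 0 0 0 0;0 0 0 0 0 0 0;0 0 0 0 0 0 0;0 0 0 0 0 0 0;0 0 0 0 0 0 0;0 0 0 0 0 0 0;0 0 0 0 0 0 0;0 0 0 0 0 0 0")

```text
time_s: 18.55
tool_pos: [514.0, -175.8, 156.2]
tool_rot: [3.14, 0.001, 1.57]
ft_force: [-0.3, 0.8, 7.1]
opening: 10.5
```

```bash
python3 d.py
```

```text
[ 513.96863458 -175.75565105  156.24196102] [-0.65210182 -0.27874847  6.88968665]
1175 [219.21929825 200.80952381] 798
```

Request:
drive_tool(steps="0 0 0.005 0 0 0 0;0 0 0.015 0 0 0 0;0 0 0.03 0 0 0 0;0 0 0.05 0 0 0 0;0 0 0.07 0 0 0 0;0 0 0.07 0 0 0 0;0 0 0.07 0 0 0 0")

```text
time_s: 19.3
tool_pos: [513.4, -175.5, 225.0]
tool_rot: [3.142, -0.0, 1.57]
ft_force: [-0.2, -0.6, 0.1]
opening: 10.6
```

Request:
drive_tool(steps="0.0476 0.4007 0 0 0 0 0;0.0476 0.4007 0 0 0 0 0;0.0476 0.4007 0 0 0 0 0;0.0476 0.4007 0 0 0 0 0;0.0476 0.4007 0 0 0 0 0;0.0476 0.4007 0 0 0 0 0;0.0476 0.4007 0 0 0 0 0;0.0476 0.4007 0 0 0 0 0;0.0476 0.4007 0 0 0 0 0;0.0476 0.4007 0 0 0 0 0;0.0476 0.4007 0 0 0 0 0;0.0476 0.4007 0 0 0 0 0;0.0476 0.4007 0 0 0 0 0;0.0476 0.4007 0 0 0 0 0;0.0476 0.4007 0 0 0 0 0")

```text
time_s: 20.8
tool_pos: [561.3, 224.6, 225.4]
tool_rot: [3.141, -0.0, 1.569]
ft_force: [-0.0, -0.4, -0.7]
opening: 10.4
```

```bash
python3 - <<'E'
from h import *
c=cam('scene','s7.png');o=observe();print(o['tool_pos'],o['tool_rot'],o['ft_force'])
i=cv2.imread('pics/s7.png')[140:290,170:410]
cv2.imwrite('pics/c7.png',cv2.resize(i,(768,480),interpolation=cv2.INTER_NEAREST))
E
```

```text
[561.21860713 224.71428756 225.36620626] [ 3.14133906e+00 -7.95893849e-06  1.56966984e+00] [-0.25092876  0.47084656  0.80938248]
```

View pics/c7.png

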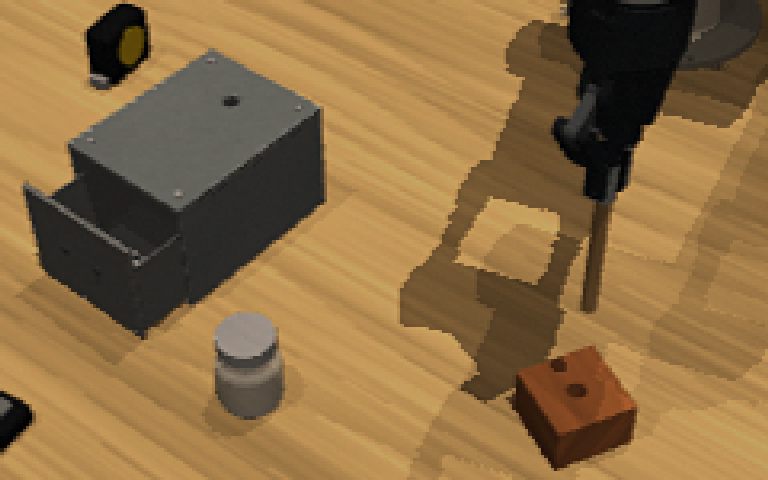

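The drawer is fully out, and the dowel (590,300) is above the block hole (578,390). I'll lower to just above the mouth, then feel my way in.

Request:
drive_tool(steps="0 0.0003 -0.03 0 0 0 0;0 0.0003 -0.06 0 0 0 0;0 0.0003 -0.08 0 0 0 0;0 0.0003 -0.087 0 0 0 0;0 0.0003 -0.087 0 0 0 0;0 0.0003 -0.087 0 0 0 0;0 0.0003 -0.089 0 0 0 0;0 0.0003 -0.091 0 0 0 0;0 0.0003 -0.093 0 0 0 0;0 0.0003 -0.093 0 0 0 0")

```text
time_s: 21.85
tool_pos: [561.0, 225.4, 132.1]
tool_rot: [-3.141, 0.0, 1.57]
ft_force: [-0.1, 1.4, -1.2]
opening: 10.9
```

Request:
drive_tool(steps="0 0 -0.001 0 0 0 0;0 0 -0.002 0 0 0 0;0 0 -0.003 0 0 0 0;0 0 -0.004 0 0 0 0;0 0 -0.004 0 0 0 0")

```text
time_s: 22.35
tool_pos: [561.0, 225.4, 128.0]
tool_rot: [-3.141, 0.0, 1.57]
ft_force: [-0.1, -0.2, 0.1]
opening: 10.9
```

Request:
drive_tool(steps="0 0 -0.002 0 0 0 0;0 0 -0.004 0 0 0 0;0 0 -0.006 0 0 0 0;0 0 -0.008 0 0 0 0;0 0 -0.01 0 0 0 0;0 0 -0.012 0 0 0 0;0 0 -0.012 0 0 0 0")

```text
time_s: 23.05
tool_pos: [560.9, 225.4, 115.8]
tool_rot: [-3.141, 0.0, 1.57]
ft_force: [-0.5, -0.3, -0.4]
opening: 10.6
```

Request:
drive_tool(steps="0 0 -0.002 0 0 0 0;0 0 -0.004 0 0 0 0;0 0 -0.006 0 0 0 0;0 0 -0.008 0 0 0 0;0 0 -0.01 0 0 0 0;0 0 -0.013 0 0 0 0;0 0 -0.015 0 0 0 0;0 0 -0.015 0 0 0 0")

```text
time_s: 23.85
tool_pos: [560.9, 225.4, 100.8]
tool_rot: [-3.141, 0.0, 1.57]
ft_force: [-0.1, -0.5, -0.7]
opening: 10.4
```

Request:
drive_tool(steps="0 0 -0.002 0 0 0 0;0 0 -0.004 0 0 0 0;0 0 -0.005 0 0 0 0;0 0 -0.006 0 0 0 0;0 0 -0.0065 0 0 0 0;0 0 -0.007 0 0 0 0;0 0 -0.007 0 0 0 0")

```text
time_s: 24.55
tool_pos: [561.1, 225.5, 94.2]
tool_rot: [3.142, 0.0, 1.57]
ft_force: [0.1, 0.4, -0.7]
opening: 10.6
```

Request:
drive_tool(steps="0 0 -0.0005 0 0 0 0;0 0 -0.001 0 0 0 0;0 0 -0.001 0 0 0 0")

```text
time_s: 24.85
tool_pos: [561.4, 225.6, 93.8]
tool_rot: [3.141, -0.0, 1.57]
ft_force: [-0.4, 0.2, 3.9]
opening: 10.3
```

The dowel is touching the hole floor at the original grasp height. I'll release gently and retreat straight up.

Request:
drive_tool(steps="0 0 0.0005 0 0 0 0.2;0 0 0.0005 0 0 0 0.3;0 0 0.0005 0 0 0 0.5;0 0 0.0005 0 0 0 0.8;0 0 0.0005 0 0 0 1;0 0 0.0005 0 0 0 1;0 0 0.0005 0 0 0 1;0 0 0.0005 0 0 0 1;0 0 0.02 0 0 0 1;0 0 0.05 0 0 0 1;0 0 0.09 0 0 0 1;0 0 0.12 0 0 0 1;-0.08 -0.13 0.13 0 0 0 1;-0.08 -0.13 0.13 0 0 0 1;-0.08 -0.13 0.13 0 0 0 1;-0.08 -0.13 0.13 0 0 0 1;-0.08 -0.13 0.13 0 0 0 1;-0.08 -0.13 0.13 0 0 0 1")

```text
time_s: 26.65
tool_pos: [481.8, 96.0, 223.4]
tool_rot: [3.141, -0.0, 1.57]
ft_force: [0.2, 0.2, 0.4]
opening: 85.4
```

```bash
python3 - <<'E'
from h import *
np.set_printoptions(precision=1,suppress=True)
c=cam('scene','s8.png');o=observe();print(o['tool_pos'],o['ft_force'])
for t in('dowel','block','jar','tape','driver'):
    for r in spot_point('scene',t)[:1]:print(t,round(r['p'],2),w(c,r['centre']))
a=cv2.imread('pics/scene0.png')[225:290,320:385];b=cv2.imread('pics/s8.png')[225:290,320:385];e=cv2.imread('pics/s8.png')[140:290,170:410]
cv2.imwrite('pics/c8.png',np.vstack([np.hstack([cv2.resize(i,(240,240),interpolation=cv2.INTER_NEAREST) for i in(a,b)]),cv2.resize(e,(480,300))]))
E
```

```text
[481.8  96.3 223.2] [ 0.  -0.6  0.1]
dowel 0.57 [559.8 224.8   8.5]
block 0.68 [560.4 225.3  -1.5]
jar 0.69 [701.4  -5.   -1.6]
tape 0.83 [ 434.8 -419.     0.6]
driver 0.74 [422.1 417.6  -3. ]
```

View pics/c8.png

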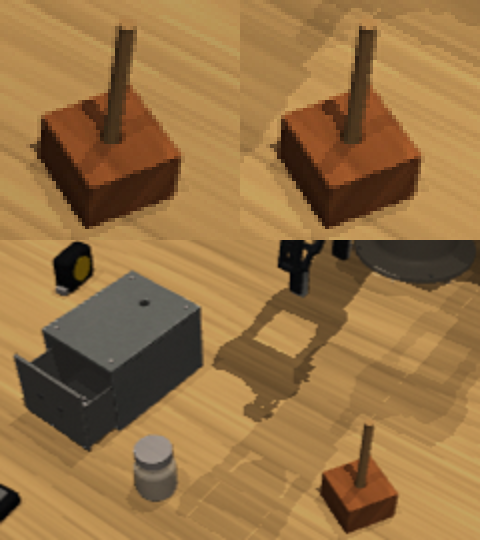

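The dowel stands in its block just as it did at the start (left before, right after), the drawer is out, and the gripper is clear.

```bash
python3 -c "
from h import *
print(manip.job_done())"
```

```text
the job is handed in; nothing more can be done
None
```

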